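# Swap the storage pots onto their own coasters, nest the sets, set the ramekins aside

## Task

Put the storage pots away as two nested sets, sorted by shape whatever their colour: the round pots nested in one upright stack in the middle of the round green coaster, and the square pots in one in the middle of the square wooden coaster, each pot pushed fully home; the two pots now on the coasters stand on each other's place and have to be swapped. The straight-sided white ramekins do not nest: stand them upright side by side inside the steel tray. How many there are varies; leave the yoghurt tub and the salt shaker where they stand.

Things in the scene. Friction and masses are not known exactly. Their poses are not given: they have to be found in the camera images.
- round_1: blue round tapered pot, 60 mm high, open, 0.1-0.16 kg. Upright collar on top (grip here, from above): 22 mm high, 63 to 66 mm outside, mouth 57; body 54 under it, 40 at the foot. Nests in its own shape, collar on the other's rim, 22 mm above it, 1.5 mm play. Origin: underside centre, z up. Always there; starts on the square coaster.
- round_2: yellow round tapered pot, 60 mm high, open, 0.1-0.16 kg. Upright collar on top (grip here, from above): 22 mm high, 63 to 66 mm outside, mouth 57; body 54 under it, 40 at the foot. Nests in its own shape, collar on the other's rim, 22 mm above it, 1.5 mm play. Origin: underside centre, z up. On the worktop; absent in some starts.
- round_3: red round tapered pot, 60 mm high, open, 0.1-0.16 kg. Upright collar on top (grip here, from above): 22 mm high, 63 to 66 mm outside, mouth 57; body 54 under it, 40 at the foot. Nests in its own shape, collar on the other's rim, 22 mm above it, 1.5 mm play. Origin: underside centre, z up. On the worktop; absent in some starts.
- square_1: yellow square tapered pot, 60 mm high, open, 0.1-0.16 kg. Upright collar on top (grip here, from above): 22 mm high, 60 mm square outside, mouth 54; body 50 under it, 37 at the foot. Nests in its own shape, collar on the other's rim, 22 mm above it, 1.5 mm play, sides in line to 3 deg (any quarter turn). Origin: underside centre, z up. x, y across flats. Always there; starts on the round coaster.
- square_2: blue square tapered pot, 60 mm high, open, 0.1-0.16 kg. Upright collar on top (grip here, from above): 22 mm high, 60 mm square outside, mouth 54; body 50 under it, 37 at the foot. Nests in its own shape, collar on the other's rim, 22 mm above it, 1.5 mm play, sides in line to 3 deg (any quarter turn). Origin: underside centre, z up. x, y across flats. On the worktop; absent in some starts.
- square_3: red square tapered pot, 60 mm high, open, 0.1-0.16 kg. Upright collar on top (grip here, from above): 22 mm high, 60 mm square outside, mouth 54; body 50 under it, 37 at the foot. Nests in its own shape, collar on the other's rim, 22 mm above it, 1.5 mm play, sides in line to 3 deg (any quarter turn). Origin: underside centre, z up. x, y across flats. On the worktop; absent in some starts.
- ramekin_1: Straight-sided fluted white ramekin, round, 64 mm across the rim, 61 mm lower down, 42 mm high, wall 4 mm, 0.13 to 0.21 kg; it nests in nothing. Take it from above across the outside of its rim. Origin: centre of its underside, z up. On the worktop; in some starts one of the two is absent.
- ramekin_2: Straight-sided fluted white ramekin, round, 64 mm across the rim, 61 mm lower down, 42 mm high, wall 4 mm, 0.13 to 0.21 kg; it nests in nothing. Take it from above across the outside of its rim. Origin: centre of its underside, z up. On the worktop; in some starts one of the two is absent.
- round_coaster: Round green coaster, 100 mm in diameter, 6 mm thick, fixed to the worktop. Origin: centre of its underside (its top is 6 mm higher).
- square_coaster: Square dark wooden coaster, 96 mm square, 6 mm thick, fixed to the worktop. Origin: centre of its underside (its top is 6 mm higher).
- tray: Low steel tray, fixed, 210 mm along its x, 120 mm along its y (a small handle stands out 14 mm more at each x end), floor 5 mm thick, rim 12 mm high and 4 mm thick. Origin: centre of its underside. Empty at the start; two ramekins fit side by side along its x, 45 mm either side of the centre.
- tub: Closed light-blue yoghurt tub with a foil lid, loose bystander, 72 mm across, 72 mm high, standing among the pots. Origin: centre of its underside.
- salt_shaker: Small glass salt shaker with a grey cap, loose bystander, 44 mm across, 90 mm high, behind the coasters. Origin: centre of its underside.
There are look-alikes about, which are no part of the job. What is shaped like the square_2 but turquoise is not meant.

How it is judged:
At the end, for the whole second after the job is handed in: Every pot present is upright (0.1 rad), within 25 mm of the middle of the coaster of its shape, foot 6, 28 or 50 mm (each 4 mm) above the worktop: on the coaster or fully nested. Ramekins stand upright on the tray floor, 15 mm inside its edges. All at rest (horizontal distance between each of round_1, round_2, round_3 and round_coaster below 0.025 m and (z of round_1 in the frame of round_coaster between 0.002 and 0.01 m or z of round_1 in the frame of round_coaster between 0.024 and 0.032 m or z of round_1 in the frame of round_coaster between 0.046 and 0.054 m) and angle between each of round_1, round_2, round_3, square_1, square_2, square_3, ramekin_1, ramekin_2's own z axis and vertical below 0.1 rad and linear speed of each of round_1, round_2, round_3, square_1, square_2, square_3, ramekin_1, ramekin_2 below 0.02 m/s and (z of round_2 in the frame of round_coaster between 0.002 and 0.01 m or z of round_2 in the frame of round_coaster between 0.024 and 0.032 m or z of round_2 in the frame of round_coaster between 0.046 and 0.054 m) and (z of round_3 in the frame of round_coaster between 0.002 and 0.01 m or z of round_3 in the frame of round_coaster between 0.024 and 0.032 m or z of round_3 in the frame of round_coaster between 0.046 and 0.054 m) and horizontal distance between each of square_1, square_2, square_3 and square_coaster below 0.025 m and (z of square_1 in the frame of square_coaster between 0.002 and 0.01 m or z of square_1 in the frame of square_coaster between 0.024 and 0.032 m or z of square_1 in the frame of square_coaster between 0.046 and 0.054 m) and (z of square_2 in the frame of square_coaster between 0.002 and 0.01 m or z of square_2 in the frame of square_coaster between 0.024 and 0.032 m or z of square_2 in the frame of square_coaster between 0.046 and 0.054 m) and (z of square_3 in the frame of square_coaster between 0.002 and 0.01 m or z of square_3 in the frame of square_coaster between 0.024 and 0.032 m or z of square_3 in the frame of square_coaster between 0.046 and 0.054 m) and x of ramekin_1 in the frame of tray between -0.09 and 0.09 m and y of ramekin_1 in the frame of tray between -0.045 and 0.045 m and z of each of ramekin_1, ramekin_2 in the frame of tray below 0.012 m and x of ramekin_2 in the frame of tray between -0.09 and 0.09 m and y of ramekin_2 in the frame of tray between -0.045 and 0.045 m); the robot touches nothing.
It fails at once if the yoghurt tub was knocked away or over (distance of tub from where it was at the start of the episode above 0.03 m or angle between tub's own z axis and vertical above 0.5 rad).
It fails at once if the salt shaker was knocked away or over (distance of salt_shaker from where it was at the start of the episode above 0.03 m or angle between salt_shaker's own z axis and vertical above 0.5 rad).
Of round_2, round_3, square_2, square_3 only 3 to 4 are there at a start; the rules pass over those that are not, and their reading is None.
Of ramekin_1, ramekin_2 only 1 to 2 are there at a start; the rules pass over those that are not, and their reading is None.
At some moment in a run one of ramekin_1, ramekin_2 may be knocked a few centimetres aside while the robot is not near it.
It also fails if it takes over 208 s, if anything falls off the work surface, if the arm or the gripper's body presses on something with over 40 N, if the wrist force passes 120 N, or if a joint passes its speed limit or range.

## Robot

A 7-joint arm with a two-finger parallel gripper is mounted at the origin on the work surface; the furniture and walls round the work are solid. World frame = base frame: x ahead of the robot, y to its left, z up, the work surface at z = 0. Lengths are in m, angles in rad, forces in N, time in s.
With the tool pointing down it reaches from about 0.425 to 0.975 m from the base axis. Payload 16.7 kg.
Tool frame: the origin (TCP) lies at the very end of the fingers, on their centre line; the grasp point (between the pads) lies 19 mm behind it; x points along the fingers, y is the direction in which the jaws open and shut, and the axes are right-handed (so a half turn about x gives the same grasp; the last joint's range is limited). The gripper opens to 85 mm and grips with 20 to 120 N. Pads are 22 mm wide; open, the fingers measure 114 mm over their backs; the gripper's body (76 mm by 85 mm) begins 54 mm behind the grasp point. The pads swing forward as they close: fully open they stand 13 mm farther back than shut.
Start: joints at [1.151, 0.426, 0.074, 1.606, -0.034, 1.111, -0.067], TCP at [0.18, -0.651, 0.231] pointing down, gripper open.
Joint ranges: [-2.85, 2.85], [-0.5, 2.14], [-1.23, 1.37], [0.21, 2.46], [-1.02, 4.16], [0.16, 2.05], [-2.73, 2.73]. Speed limits (rad/s): [1.89, 1.89, 2.39, 2.39, 3.01, 3.01, 3.01].

## Interface

Orientations are given as a rotation vector (axis times angle).
In Python, from rig import bot, eyes, close_job gives the robot as it stands. The module is installed in compiled form; this text tells all that it offers.
- The arm moves only by the tool step_arm, never from a script. Its arguments are lists of equal length, an entry for each row: "dr": the turn, a rotation vector about the tool's x, y, z each as a share of 90 degrees, from -1 to 1, a list of three; "translation": the shift along the tool's x, y, z each as a share of 0.3 m, from -1 to 1, a list of three; "grip": the gripper's target within -1 to 1 (shut at 1, half-way at 0, fully open at -1). A call has 1 to 12 rows; each row is the pose to reach, as a shift and turn from the pose commanded when the call began, along the tool's axes at that moment; what a row does not reach only later rows make up. A row lasts 1/8 s, in which the tool goes at most 62.5 mm and 10.7 degrees, less where a joint would pass 70% of its speed; a pose out of reach is approached as far as the arm can. A call with a number of a shift or a turn outside -1 to 1 is refused whole. A call with a gripper value outside its range is refused whole. The fingers move at their own pace and stop on an object; the grip force is fixed at half the most. Time passes only in rows, so rows that repeat a pose let the fingers close. It gives the time, the measured TCP pose, the force and the opening at its end, in the units of the state.
- bot.get_obs(): the state, without advancing time (a new reading comes with each control period).
- eyes.grab_frame(name): name is "side" or "top"; returns the picture (384x512x3 uint8, red, green, blue); there is no depth.
- eyes.camera_info(name): a dict with "K" (3x3 intrinsics, pixels), "pose" (4x4, takes a point from camera to world coordinates). Camera axes: x right, y down, z forward; pixel columns grow to the right and rows downward; lengths in m; the calibration is good to about 2 mm. A picture is of the moment at which its call begins. camera_info takes no time and is no camera call.
- close_job(): hands the job in, once; it reports no verdict.
The state is a dict: "clock": time; "joint_positions": joint angles; "qvel": joint speeds; "joint_efforts": joint torques, N m; "position": TCP position; "tool_rot": TCP orientation; "force": force on the tool from outside, world axes, zero at the start; "torque": the same for the moment, N m; "opening": opening from 0.0 (shut) to 1.0 (fully open).
Only numpy, scipy, OpenCV 4.12 (cv2) and the standard library are available. Lean on these libraries where they do the work, as an engineer would, in place of code of your own. Each camera call takes 0.05 s, during which the arm holds its last target. There are 200 camera calls.

## Working session

There is one attempt and no reset: what is moved stays moved. The work goes in short steps, Python scripts to look and compute and a tool call to move; the robot and the scene stay as the last step left them, time stands still between calls to the robot, and variables do not carry over. Pictures are saved under pics/ and viewed, about 12 in all and at most 16, crops included, and the job is handed in when it is done.

Besides the shell and the picture viewer there is one more tool, called after ">>>" as a command line: name --argument value ..., lists and objects as JSON in quotes. step_arm: Moves the arm, as the interface text tells. Shift numbers are shares of 0.3 m and turn numbers shares of 90 degrees, none past 1 either way. Its arguments: {"type":"object","properties":{"dr":{"type":"array"},"translation":{"type":"array"},"grip":{"type":"array"}},"required":["dr","translation","grip"]}

```bash
mkdir -p pics; ls
python3 - <<'E'
from rig import bot,eyes
import cv2
for n in("top","side"):
    f=eyes.grab_frame(n); cv2.imwrite(f"pics/{n}0.png",f[:,:,::-1]); print(n,eyes.camera_info(n))
o=bot.get_obs(); print(o["clock"],o["position"],o["tool_rot"],o["force"],o["opening"])
E
```

```text
pics
top {'K': array([[419.42279334,   0.        , 255.17864532],
       [  0.        , 419.42279334, 191.52067671],
       [  0.        ,   0.        ,   1.        ]]), 'pose': array([[-0.00325638, -0.99465637,  0.10318968,  0.40668108],
       [-0.99993232,  0.00208621, -0.01144592, -0.04745649],
       [ 0.01116948, -0.10321997, -0.99459584,  1.33817087],
       [ 0.        ,  0.        ,  0.        ,  1.        ]])}
side {'K': array([[370.03672239,   0.        , 254.53026499],
       [  0.        , 370.03672239, 192.5358977 ],
       [  0.        ,   0.        ,   1.        ]]), 'pose': array([[-0.92822308, -0.17742349,  0.32699055,  0.16117817],
       [-0.37153994,  0.48693335, -0.79047707,  0.85430765],
       [-0.0189734 , -0.8552291 , -0.51790268,  0.63082444],
       [ 0.        ,  0.        ,  0.        ,  1.        ]])}
0.1 [ 0.17977868 -0.65023533  0.23068814] [ 2.07739035  0.28315865 -2.07794405] [ 0.84707636 -0.37765403 -0.03178005] 0.9976692355462723
```

View pics/top0.png

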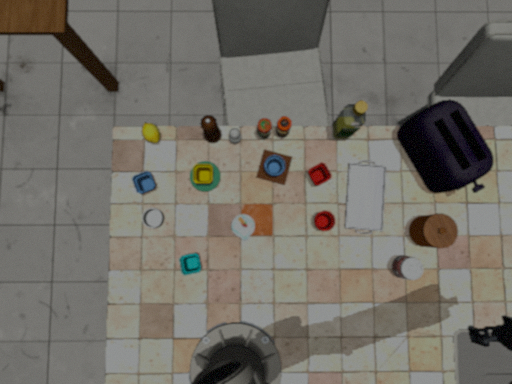

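View pics/side0.png

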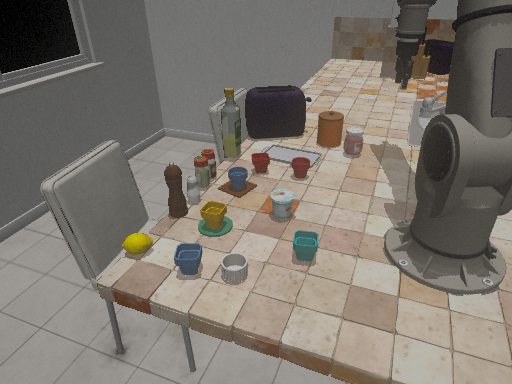

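```bash
cat > h.py <<'E'
import numpy as np, cv2
from scipy.spatial.transform import Rotation as R
from rig import bot, eyes
def ray(n,uv,z):
    i=eyes.camera_info(n); P=i["pose"]; d=P[:3,:3]@np.linalg.inv(i["K"])@[uv[0],uv[1],1.]
    return P[:3,3]+d*(z-P[2,3])/d[2]
def blobs(img,lo,hi,roi,minA=40):
    """colour blobs in 4x upsampled image; returns pixel rects in original pixels"""
    x0,y0,x1,y1=roi; s=4
    c=cv2.resize(img[y0:y1,x0:x1],None,fx=s,fy=s,interpolation=cv2.INTER_CUBIC)
    m=cv2.inRange(cv2.cvtColor(c,cv2.COLOR_RGB2HSV),lo,hi)
    out=[]
    for k in cv2.findContours(m,cv2.RETR_EXTERNAL,cv2.CHAIN_APPROX_NONE)[0]:
        if cv2.contourArea(k)<minA*s*s: continue
        k=cv2.convexHull(k); b=cv2.boxPoints(cv2.minAreaRect(k)); f=lambda p:(p+.5)/s-.5+[x0,y0]
        out.append((f(b),f(k[:,0,:].astype(float))))
    return out
def rect(b,z):
    w=np.array([ray("top",p,z)[:2] for p in b]); e=w[1]-w[0]; g=w[2]-w[1]
    return w.mean(0).round(4),np.degrees(np.arctan2(e[1],e[0]))%90,np.linalg.norm(e),np.linalg.norm(g)
def goto(xyz,yaw):
    """shares for the move to TCP xyz, tool x down, jaw axis at yaw deg (mod 180, nearest)"""
    o=bot.get_obs(); C=R.from_rotvec(o["tool_rot"]); y=np.radians(yaw); best=None
    for a in(y,y+np.pi):
        Y=np.array([np.cos(a),np.sin(a),0]); X=np.array([0,0,-1.]); T=R.from_matrix(np.c_[X,Y,np.cross(X,Y)])
        d=(C.inv()*T).as_rotvec()
        if best is None or np.linalg.norm(d)<np.linalg.norm(best): best=d
    t=C.inv().apply(np.array(xyz)-o["position"])
    print("clk %.1f j7 %.2f tr"%(o["clock"],o["joint_positions"][6]),(t/.3).round(3),"dr",(best/(np.pi/2)).round(3),"rows",round(np.linalg.norm(t)/.0625,1),"jawyaw",np.degrees(np.arctan2(*C.as_matrix()[1::-1,1])).round(1))
E
python3 - <<'E'
from h import *
f=eyes.grab_frame("top")
cv2.imwrite("pics/crop1.png",cv2.resize(f[115:280,125:395],None,fx=2.9,fy=2.9,interpolation=cv2.INTER_CUBIC)[:,:,::-1])
roi=(125,115,395,280)
for n,lo,hi,z in [("blue",(100,110,50),(125,255,255),.055),("yellow",(22,150,90),(34,255,255),.061),("red",(0,190,70),(5,255,255),.055),("red2",(172,170,60),(180,255,255),.055),("green",(45,60,40),(85,255,255),.006),("turq",(84,120,60),(98,255,255),.055),("wood",(4,80,30),(16,255,110),.006)]:
    for b,k in blobs(f,lo,hi,roi):
        print(n,b.mean(0).round(1),*[np.round(v,3) for v in rect(b,z)])
E
```

```text
blue [143.8 182.2] [0.569 0.28 ] 21.815 0.056 0.057
blue [274.  165.6] [ 0.62  -0.121] 45.163 0.063 0.061
yellow [202.6 173.2] [0.596 0.099] 89.923 0.06 0.06
yellow [150.7 132.5] [0.724 0.261] 84.425 0.056 0.055
red [323.8 220.6] [ 0.45  -0.272] 11.105 0.057 0.055
red [319.  173.8] [ 0.594 -0.26 ] 27.593 0.056 0.053
green [205.  176.3] [0.594 0.098] 42.513 0.096 0.093
turq [189.9 263.4] [0.322 0.135] 11.04 0.058 0.057
wood [273.9 167.1] [ 0.624 -0.123] 74.214 0.096 0.096
wood [284.1 122.4] [ 0.771 -0.158] 45.36 0.028 0.027
wood [208.6 124.1] [0.765 0.088] 89.999 0.049 0.056
```

View pics/crop1.png

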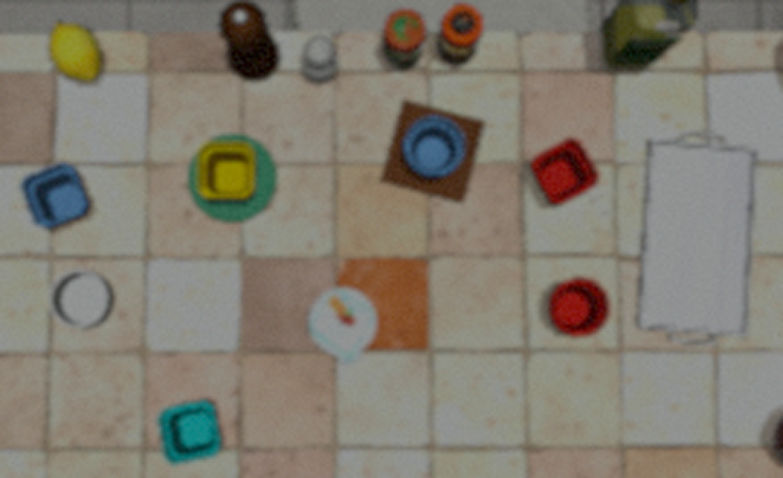

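Run:
```python
from h import *
f=eyes.grab_frame("top")
g=np.roll(f,0); 
# red: use R-G difference mask via hue shift: swap channels so red becomes blue hue
for th in(40,60,80):
    for roi,n in(((300,155,340,195),"sq3"),((300,200,345,240),"rd3"),((130,165,160,200),"sq2"),((258,148,292,184),"rd1")):
        x0,y0,x1,y1=roi
        c=cv2.resize(f[y0:y1,x0:x1].astype(np.float32),None,fx=4,fy=4,interpolation=cv2.INTER_CUBIC)
        d=(c[:,:,0]-c[:,:,1]) if n[-1]=="3" else (c[:,:,2]-c[:,:,0])
        m=(d>th*(1 if n[-1]=="3" else .5)).astype(np.uint8)
        k=cv2.convexHull(max(cv2.findContours(m,0,1)[0],key=cv2.contourArea))
        F=lambda p:(np.array(p)+.5)/4-.5+[x0,y0]
        if n[0]=="s": b=F(cv2.boxPoints(cv2.minAreaRect(k))); print(th,n,rect(b,.055))
        else:
            (e,ax,_)=cv2.fitEllipse(k); z=.055 if n!="rd1" else .061; print(th,n,ray("top",F(e),z).round(4),np.array(ax)/4*.00304)
x0,y0=135,200
c=cv2.cvtColor(cv2.resize(f[200:235,135:172],None,fx=4,fy=4,interpolation=cv2.INTER_CUBIC),cv2.COLOR_RGB2HSV)
m=cv2.inRange(c,(0,0,0),(180,60,255)); m2=cv2.inRange(c,(0,0,0),(180,255,100))
for q in(m,m2):
    k=cv2.convexHull(max(cv2.findContours(q,0,1)[0],key=cv2.contourArea)); e,ax,_=cv2.fitEllipse(k); print("ram",ray("top",(np.array(e)+.5)/4-.5+[x0,y0],.04).round(4),np.array(ax)/4*.0031)
t=[(348.4,164),(385,167.2),(381.6,229.5),(345.5,228)]; print("tray",rect(np.array(t),.012))
print("tub",ray("top",(125+343/2.9,115+322/2.9),.072),"salt",ray("top",(125+320/2.9,115+47/2.9),.09))
goto((.594,.10,.2),0); goto((.594,.10,.2),90)
```

```text
40 sq3 (array([ 0.5954, -0.2608]), np.float64(26.529121976434624), np.float64(0.06201484634850859), np.float64(0.05898751455137137))
40 rd3 [ 0.4502 -0.2728  0.055 ] [0.06144573 0.0621594 ]
40 sq2 (array([0.57  , 0.2812]), np.float64(22.18596685583259), np.float64(0.061136350974977), np.float64(0.06151630210483698))
40 rd1 [ 0.6208 -0.121   0.061 ] [0.06348463 0.06437584]
60 sq3 (array([ 0.5948, -0.2599]), np.float64(26.524805320523903), np.float64(0.05709768545837776), np.float64(0.055854588928564174))
60 rd3 [ 0.4501 -0.2723  0.055 ] [0.05830473 0.0586334 ]
60 sq2 (array([0.5697, 0.2806]), np.float64(21.914531263649764), np.float64(0.05885404475227814), np.float64(0.059200861440905965))
60 rd1 [ 0.6205 -0.121   0.061 ] [0.06182678 0.0625943 ]
80 sq3 (array([ 0.5943, -0.2594]), np.float64(26.52049663565073), np.float64(0.05358511672286564), np.float64(0.052725252131896785))
80 rd3 [ 0.4499 -0.2716  0.055 ] [0.05419548 0.05624232]
80 sq2 (array([0.5696, 0.2801]), np.float64(21.394516273564676), np.float64(0.05646922752836552), np.float64(0.05747730470886832))
80 rd1 [ 0.6204 -0.1209  0.061 ] [0.0602864 0.060642 ]Traceback (most recent call last):
  File "<stdin>", line 20, in <module>
cv2.error: OpenCV(4.12.0) /io/opencv/modules/imgproc/src/shapedescr.cpp:361: error: (-201:Incorrect size of input array) There should be at least 5 points to fit the ellipse in function 'fitEllipseNoDirect'
```

Run:
```python
from h import *
P=lambda u,v:((u+.5)/2.9-.5+125,(v+.5)/2.9-.5+115)
print("ram",ray("top",P(83.5,299.5),.042).round(4))
t=[P(648,142),P(753,151),P(743,333),P(640,327)]; print("tray",rect(np.array(t),.012))
print("tub",ray("top",P(343,322),.072).round(3),"salt",ray("top",P(320,45),.09).round(3))
goto((.594,.10,.2),0); goto((.594,.10,.2),90)
```

```text
ram [0.46   0.2511 0.042 ]
tray (array([ 0.5273, -0.4114]), np.float64(84.96588817526519), np.float64(0.11670429986507347), np.float64(0.2013924550637033))
tub [ 0.435 -0.025  0.072] salt [ 0.724 -0.001  0.09 ]
clk 0.2 j7 -0.07 tr [ 0.104 -2.043 -1.997] dr [-0.828 -0.     0.   ] rows 13.7 jawyaw -74.5
clk 0.2 j7 -0.07 tr [ 0.104 -2.043 -1.997] dr [0.172 0.    0.   ] rows 13.7 jawyaw -74.5
```

>>> step_arm --dr '[[-0.828, 0, 0], [-0.828, 0, 0], [-0.828, 0, 0], [-0.828, 0, 0], [-0.828, 0, 0], [-0.828, 0, 0], [-0.828, 0, 0], [-0.828, 0, 0], [-0.828, 0, 0]]' --translation '[[0, -1, -1], [0, -1, -1], [0, -1, -1], [0, -1, -1], [0, -1, -1], [0, -1, -1], [0, -1, -1], [0, -1, -1], [0, -1, -1]]' --grip '[-1, -1, -1, -1, -1, -1, -1, -1, -1]'

```text
clock: 1.32
position: [0.3889, -0.2817, 0.2313]
tool_rot: [1.21, 1.209, -1.21]
force: [0.3, 0.3, -0.6]
opening: 1.005
```

Run:
```python
from h import *
goto((.596,.099,.13),0); goto((.596,.099,.04),0);print(bot.get_obs()["position"],bot.get_obs()["force"])
```

```text
clk 1.3 j7 0.44 tr [ 0.337  0.689 -1.27 ] dr [-0.001  0.     0.   ] rows 7.1 jawyaw -0.1
clk 1.3 j7 0.44 tr [ 0.637  0.689 -1.27 ] dr [-0.001  0.     0.   ] rows 7.6 jawyaw -0.1
[ 0.38887839 -0.28174742  0.23132182] [ 0.27702869  0.27286135 -0.61451248]
```

>>> step_arm --dr '[[0, 0, 0], [0, 0, 0], [0, 0, 0], [0, 0, 0], [0, 0, 0], [0, 0, 0]]' --translation '[[0, 0.689, -1], [0, 0.689, -1], [0, 0.689, -1], [0, 0.689, -1], [0, 0.689, -1], [0, 0.689, -1]]' --grip '[-1, -1, -1, -1, -1, -1]'

```text
clock: 2.08
position: [0.5971, 0.019, 0.2311]
tool_rot: [1.211, 1.208, -1.211]
force: [0.1, -0.5, -0.2]
opening: 0.995
```

>>> step_arm --dr '[[0, 0, 0], [0, 0, 0], [0, 0, 0], [0, 0, 0], [0, 0, 0], [0, 0, 0]]' --translation '[[0.4, 0, -0.27], [0.4, 0, -0.27], [0.4, 0, -0.27], [0.4, 0, -0.27], [0.4, 0, -0.27], [0.4, 0, -0.27]]' --grip '[-1, -1, -1, -1, -1, -1]'

```text
clock: 2.82
position: [0.597, 0.0981, 0.1128]
tool_rot: [1.212, 1.206, -1.21]
force: [0.4, 0.8, 0.4]
opening: 0.998
```

Run:
```python
from h import *
f=eyes.grab_frame("side");cv2.imwrite("pics/s1.png",cv2.resize(f[100:300,130:400],None,fx=2.9,fy=2.9)[:,:,::-1])
goto((.596,.099,.038),0);print(bot.get_obs()["position"],bot.get_obs()["force"])
```

```text
clk 2.9 j7 -0.54 tr [ 0.249 -0.003 -0.002] dr [-0.001  0.    -0.001] rows 1.2 jawyaw -0.1
[0.5968263  0.09832742 0.11267405] [0.31367298 1.23112354 0.0632036 ]
```

View pics/s1.png

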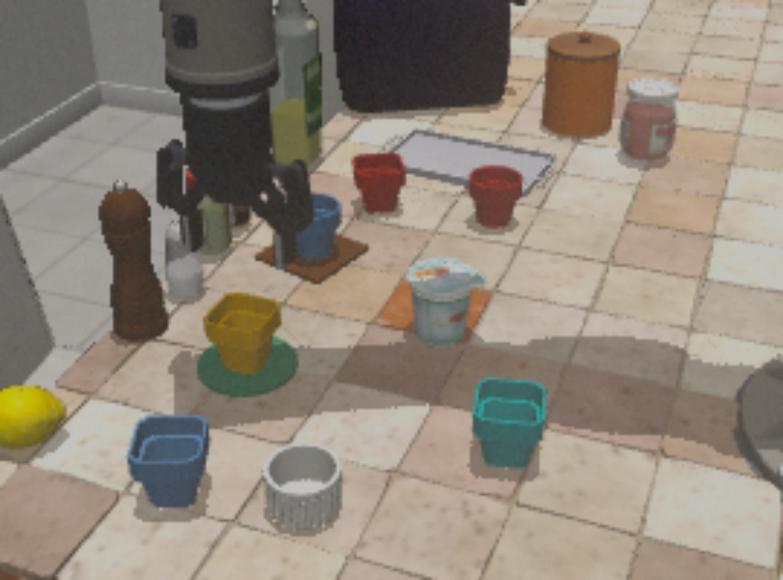

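>>> step_arm --dr '[[0, 0, 0], [0, 0, 0], [0, 0, 0], [0, 0, 0], [0, 0, 0], [0, 0, 0], [0, 0, 0], [0, 0, 0], [0, 0, 0], [0, 0, 0], [0, 0, 0], [0, 0, 0]]' --translation '[[0.12, 0, 0], [0.25, 0, 0], [0.25, 0, 0], [0.25, 0, 0], [0.25, 0, 0], [0.25, 0, 0], [0.25, 0, 0], [0.25, 0, 0], [0.25, 0, 0], [0.25, 0, 0], [0.25, 0, 0], [0.25, 0, 0]]' --grip '[-1, -1, -1, -1, 1, 1, 1, 1, 1, 1, 1, 1]'

```text
clock: 4.38
position: [0.5969, 0.0996, 0.0381]
tool_rot: [1.211, 1.207, -1.208]
force: [-2.7, -0.4, 12.7]
opening: 0.692
```

Run:
```python
from h import *
o=bot.get_obs();print(o["position"],o["force"],o["opening"])
```

```text
[0.59693834 0.09956433 0.03809944] [-2.6560392  -0.38811416 12.66180981] 0.691528611888937
```

>>> step_arm --dr '[[0, 0, 0], [0, 0, 0], [0, 0, 0], [0, 0, 0], [0, 0, 0], [0, 0, 0], [0, 0, 0], [0, 0, 0], [0, 0, 0], [0, 0, 0], [0, 0, 0], [0, 0, 0]]' --translation '[[-0.1, 0, 0], [-0.25, 0, 0], [-0.25, -0.1, -0.01], [-0.25, -0.25, -0.04], [-0.25, -0.423, -0.04], [-0.25, -0.423, -0.04], [-0.15, -0.423, -0.04], [-0.05, -0.423, -0.04], [0.01, -0.423, -0.04], [0.015, -0.423, -0.04], [0.017, -0.423, -0.04], [0.017, -0.423, -0.04]]' --grip '[1, 1, 1, 1, 1, 1, 1, 1, 1, 1, 1, 1]'

```text
clock: 5.88
position: [0.4697, 0.1116, 0.0317]
tool_rot: [1.21, 1.208, -1.209]
force: [0.1, 0.1, 2.2]
opening: 0.688
```

Run:
```python
from h import *
f=eyes.grab_frame("side");cv2.imwrite("pics/s2.png",cv2.resize(f[130:300,150:400],None,fx=3,fy=3)[:,:,::-1])
o=bot.get_obs();print(o["position"],o["force"],o["opening"])
```

```text
[0.46966009 0.11162359 0.03166177] [-0.64268447  0.12724713  2.90402799] 0.6954366977009243
```

View pics/s2.png

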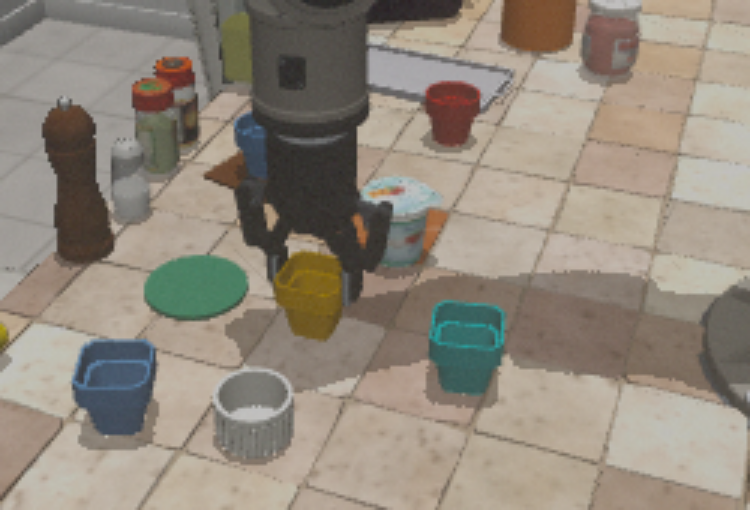

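>>> step_arm --dr '[[0, 0, 0], [0, 0, 0], [0, 0, 0], [0, 0, 0], [0, 0, 0], [0, 0, 0], [0, 0, 0], [0, 0, 0], [0, 0, 0], [0, 0, 0], [0, 0, 0], [0, 0, 0]]' --translation '[[0, 0, 0], [0, 0, 0], [0, 0, 0], [-0.2, 0, 0], [-0.4, 0, 0], [-0.4, 0.2, 0.3], [-0.4, 0.35, 0.5], [-0.4, 0.503, 0.776], [-0.4, 0.503, 0.776], [-0.4, 0.503, 0.776], [-0.35, 0.503, 0.776], [-0.35, 0.503, 0.776]]' --grip '[-1, -1, -1, -1, -1, -1, -1, -1, -1, -1, -1, -1]'

```text
clock: 7.42
position: [0.6186, -0.1204, 0.1347]
tool_rot: [1.208, 1.212, -1.21]
force: [-0.6, 0.3, -0.5]
opening: 1.002
```

Run:
```python
from h import *
f=eyes.grab_frame("top")
for b,k in blobs(f,(45,60,40),(85,255,255),(160,140,260,230)): print("green",ray("top",cv2.fitEllipse(k.astype(np.float32))[0],.006),rect(b,.006))
for b,k in blobs(f,(22,150,90),(34,255,255),(160,140,260,240)): print("y",rect(b,.055))
goto((.6205,-.121,.038),0)
```

```text
green [0.59518423 0.0986684  0.006     ] (array([0.5954, 0.0985]), np.float64(89.926668494911), np.float64(0.09386116590294227), np.float64(0.0945484307340264))
y (array([0.467 , 0.1103]), np.float64(89.85700167631067), np.float64(0.05729470102023876), np.float64(0.05494875063872948))
clk 7.5 j7 -0.14 tr [0.325 0.005 0.003] dr [ 0.001 -0.     0.001] rows 1.6 jawyaw 0.1
```

>>> step_arm --dr '[[0, 0, 0], [0, 0, 0], [0, 0, 0], [0, 0, 0], [0, 0, 0], [0, 0, 0], [0, 0, 0], [0, 0, 0], [0, 0, 0], [0, 0, 0], [0, 0, 0], [0, 0, 0]]' --translation '[[0.15, 0.005, 0.003], [0.325, 0.005, 0.003], [0.325, 0.005, 0.003], [0.325, 0.005, 0.003], [0.325, 0.005, 0.003], [0.325, 0.005, 0.003], [0.325, 0.005, 0.003], [0.325, 0.005, 0.003], [0.325, 0.005, 0.003], [0.2, 0.005, 0.003], [0, 0.005, 0.003], [0, 0.005, 0.003]]' --grip '[-1, -1, -1, -1, 1, 1, 1, 1, 1, 1, 1, 1]'

```text
clock: 8.98
position: [0.6242, -0.1225, 0.1421]
tool_rot: [1.213, 1.201, -1.204]
force: [-0.2, 0.3, -1.9]
opening: 0.726
```

Run:
```python
from h import *
goto((.5955,.099,.15),0); goto((.5955,.099,.038),0);print(bot.get_obs()["opening"])
```

```text
clk 9.0 j7 -0.14 tr [-0.028 -0.096 -0.738] dr [-0.     0.001 -0.005] rows 3.6 jawyaw -0.0
clk 9.0 j7 -0.14 tr [ 0.345 -0.099 -0.739] dr [-0.     0.001 -0.005] rows 3.9 jawyaw -0.0
0.7256434799396804
```

>>> step_arm --dr '[[0, 0, 0], [0, 0, 0], [0, 0, 0], [0, 0, 0], [0, 0, 0], [0, 0, 0], [0, 0, 0], [0, 0, 0], [0, 0, 0], [0, 0, 0]]' --translation '[[0, -0.04, -0.2], [0, -0.06, -0.4], [0, -0.082, -0.6], [0, -0.082, -0.735], [0.1, -0.082, -0.735], [0.2, -0.082, -0.735], [0.28, -0.082, -0.735], [0.3, -0.082, -0.735], [0.315, -0.082, -0.735], [0.315, -0.082, -0.735]]' --grip '[1, 1, 1, 1, 1, 1, 1, 1, 1, 1]'

```text
clock: 10.22
position: [0.5972, 0.0983, 0.0424]
tool_rot: [1.21, 1.208, -1.209]
force: [-0.9, -0.6, -0.4]
opening: 0.726
```

Run:
```python
from h import *
goto((.5955,.099,.038),0);o=bot.get_obs();print(o["position"],o["opening"],o["force"])
```

```text
clk 10.2 j7 -0.59 tr [ 0.015 -0.006 -0.002] dr [-0.    -0.    -0.001] rows 0.1 jawyaw -0.0
[0.59722492 0.09828871 0.04238656] 0.7262616598671284 [-0.85446503 -0.60240483 -0.44946274]
```

>>> step_arm --dr '[[0, 0, 0], [0, 0, 0], [0, 0, 0], [0, 0, 0], [0, 0, 0], [0, 0, 0], [0, 0, 0], [0, 0, 0], [0, 0, 0], [0, 0, 0], [0, 0, 0]]' --translation '[[0.013, -0.006, 0], [0.013, -0.006, 0], [0.013, -0.006, 0], [0.013, -0.006, 0], [0.013, -0.006, 0], [-0.2, -0.006, 0], [-0.4, -0.006, 0], [-0.4, -0.2, 0.4], [-0.4, -0.3, 0.6], [-0.4, -0.49, 1], [-0.4, -0.49, 1]]' --grip '[1, 1, -1, -1, -1, -1, -1, -1, -1, -1, -1]'

```text
clock: 11.6
position: [0.4848, -0.1283, 0.1618]
tool_rot: [1.21, 1.209, -1.209]
force: [1.0, -0.3, 0.1]
opening: 0.997
```

>>> step_arm --dr '[[0, 0, 0], [0, 0, 0], [0, 0, 0], [0, 0, 0], [0, 0, 0]]' --translation '[[0, 0, 0.24], [0, 0, 0.24], [0.1, 0, 0.24], [0.1, 0, 0.24], [0.1, 0, 0.24]]' --grip '[-1, -1, -1, -1, -1]'

```text
clock: 12.22
position: [0.4863, -0.198, 0.1324]
tool_rot: [1.209, 1.21, -1.208]
force: [-0.9, -0.5, 0.5]
opening: 1.0
```

Run:
```python
from h import *
f=eyes.grab_frame("top")
x0,y0,x1,y1=175,145,235,205
c=cv2.resize(f[y0:y1,x0:x1].astype(np.float32),None,fx=4,fy=4,interpolation=cv2.INTER_CUBIC)
m=((c[:,:,2]-c[:,:,0])>30).astype(np.uint8)
m[(c[:,:,1]>c[:,:,2])]=0
k=cv2.convexHull(max(cv2.findContours(m,0,1)[0],key=cv2.contourArea)); e,ax,_=cv2.fitEllipse(k)
print("rd1",ray("top",(np.array(e)+.5)/4-.5+[x0,y0],.061).round(4),ax)
cv2.imwrite("pics/t3.png",cv2.resize(f[115:280,125:395],None,fx=2.9,fy=2.9,interpolation=cv2.INTER_CUBIC)[:,:,::-1])
goto((.450,-.2725,.032),0)
```

```text
rd1 [0.5946 0.0991 0.061 ] (84.87808227539062, 86.00077819824219)
clk 12.3 j7 0.08 tr [ 0.335 -0.122  0.248] dr [ 0.     0.    -0.001] rows 2.1 jawyaw 0.0
```

View pics/t3.png

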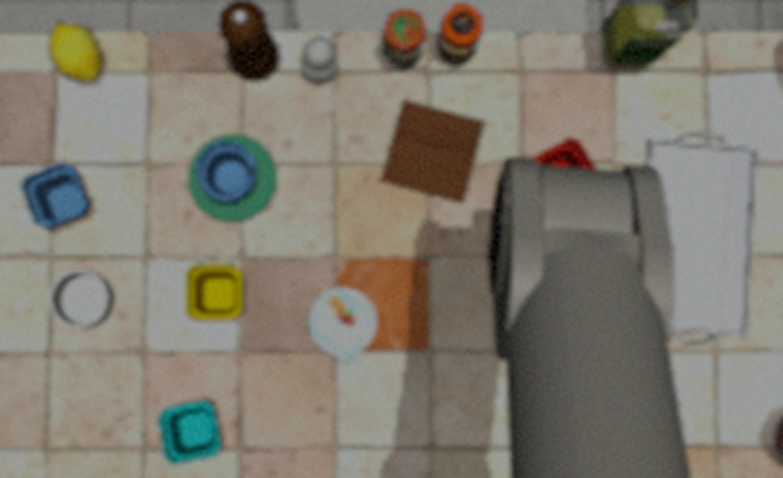

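>>> step_arm --dr '[[0, 0, 0], [0, 0, 0], [0, 0, 0], [0, 0, 0], [0, 0, 0], [0, 0, 0], [0, 0, 0], [0, 0, 0], [0, 0, 0], [0, 0, 0], [0, 0, 0], [0, 0, 0]]' --translation '[[0, -0.122, 0.248], [0, -0.122, 0.248], [0.1, -0.122, 0.248], [0.2, -0.122, 0.248], [0.335, -0.122, 0.248], [0.335, -0.122, 0.248], [0.335, -0.122, 0.248], [0.335, -0.122, 0.248], [0.335, -0.122, 0.248], [0.335, -0.122, 0.248], [0.335, -0.122, 0.248], [0.335, -0.122, 0.248]]' --grip '[-1, -1, -1, -1, -1, -1, 1, 1, 1, 1, 1, 1]'

```text
clock: 13.78
position: [0.4504, -0.2735, 0.0337]
tool_rot: [1.209, 1.206, -1.208]
force: [-1.9, 1.8, 12.3]
opening: 0.745
```

Run:
```python
from h import *
o=bot.get_obs();print(o["position"],o["opening"],o["force"])
goto((.450,-.2725,.16),0);goto((.5955,.099,.16),0)
```

```text
[ 0.45043478 -0.27349799  0.0337076 ] 0.7449267935923372 [-1.92450639  1.82250865 12.31744011]
clk 13.8 j7 0.15 tr [-0.421 -0.    -0.003] dr [-0.     0.001 -0.002] rows 2.0 jawyaw -0.0
clk 13.8 j7 0.15 tr [-0.422  0.484 -1.241] dr [-0.     0.001 -0.002] rows 6.7 jawyaw -0.0
```

>>> step_arm --dr '[[0, 0, 0], [0, 0, 0], [0, 0, 0], [0, 0, 0], [0, 0, 0], [0, 0, 0], [0, 0, 0], [0, 0, 0], [0, 0, 0], [0, 0, 0]]' --translation '[[-0.2, 0, 0], [-0.4, 0, 0], [-0.45, 0.1, -0.1], [-0.45, 0.2, -0.27], [-0.45, 0.3, -0.44], [-0.45, 0.4, -0.61], [-0.45, 0.484, -0.78], [-0.45, 0.484, -0.95], [-0.45, 0.484, -1], [-0.45, 0.484, -1]]' --grip '[1, 1, 1, 1, 1, 1, 1, 1, 1, 1]'

```text
clock: 15.02
position: [0.5947, 0.0277, 0.1676]
tool_rot: [1.209, 1.209, -1.207]
force: [0.5, -0.0, -1.5]
opening: 0.738
```

>>> step_arm --dr '[[0, 0, 0], [0, 0, 0], [0, 0, 0], [0, 0, 0], [0, 0, 0], [0, 0, 0]]' --translation '[[0, 0, -0.12], [0, 0, -0.24], [0.1, 0, -0.24], [0.15, 0, -0.24], [0.15, 0, -0.24], [0.15, 0, -0.24]]' --grip '[1, 1, 1, 1, 1, 1]'

```text
clock: 15.78
position: [0.5952, 0.0981, 0.1221]
tool_rot: [1.211, 1.208, -1.21]
force: [0.6, 0.8, -1.9]
opening: 0.742
```

Run:
```python
from h import *
f=eyes.grab_frame("side");cv2.imwrite("pics/s4.png",cv2.resize(f[130:300,150:400],None,fx=3,fy=3)[:,:,::-1])
o=bot.get_obs();print(o["position"],o["opening"],o["force"])
goto((.5955,.099,.075),0);goto((.5955,.099,.06),0)
```

```text
[0.59518617 0.09834322 0.12221893] 0.7356677833753449 [ 0.67198486 -0.48517067 -1.73835833]
clk 15.8 j7 -0.54 tr [ 0.157  0.001 -0.002] dr [-0.001 -0.    -0.001] rows 0.8 jawyaw -0.1
clk 15.8 j7 -0.54 tr [ 0.207  0.001 -0.002] dr [-0.001 -0.    -0.001] rows 1.0 jawyaw -0.1
```

View pics/s4.png

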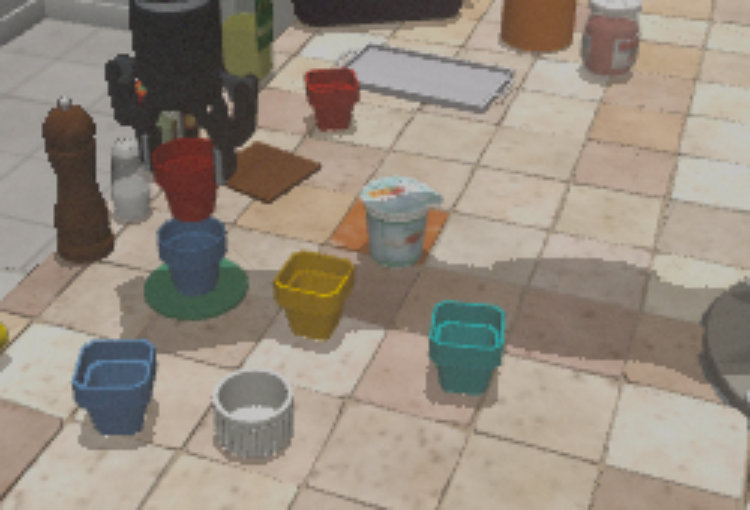

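>>> step_arm --dr '[[0, 0, 0], [0, 0, 0], [0, 0, 0], [0, 0, 0], [0, 0, 0], [0, 0, 0], [0, 0, 0]]' --translation '[[0.06, 0.001, -0.002], [0.1, 0.001, -0.002], [0.13, 0.001, -0.002], [0.16, 0.001, -0.002], [0.18, 0.001, -0.002], [0.2, 0.001, -0.002], [0.2, 0.001, -0.002]]' --grip '[1, 1, 1, 1, 1, 1, 1]'

```text
clock: 16.7
position: [0.596, 0.0999, 0.0619]
tool_rot: [1.211, 1.208, -1.208]
force: [1.6, 0.1, 2.1]
opening: 0.743
```

Run:
```python
from h import *
o=bot.get_obs();print(o["position"],o["opening"],o["force"],o["torque"])
```

```text
[0.59602182 0.09986718 0.06189459] 0.7426743303790031 [1.57657227 0.1277827  2.07543704] [-0.02421881 -0.58887088  0.00596511]
```

>>> step_arm --dr '[[0, 0, 0], [0, 0, 0], [0, 0, 0], [0, 0, 0], [0, 0, 0], [0, 0, 0], [0, 0, 0], [0, 0, 0], [0, 0, 0], [0, 0, 0], [0, 0, 0]]' --translation '[[0.005, 0, 0], [0.01, 0, 0], [0.01, 0, 0], [0, 0, 0], [0, 0, 0], [0, 0, 0], [-0.2, 0, 0], [-0.35, 0, 0], [-0.35, -0.2, 0], [-0.35, -0.42, -0.04], [-0.35, -0.42, -0.04]]' --grip '[1, 1, 1, -1, -1, -1, -1, -1, -1, -1, -1]'

```text
clock: 18.08
position: [0.4653, 0.1116, 0.1661]
tool_rot: [1.206, 1.209, -1.21]
force: [0.8, 1.1, 0.7]
opening: 1.004
```

Run:
```python
from h import *
for n in("top","side"):
    f=eyes.grab_frame(n); x0,y0,x1,y1=(165,140,250,215) if n=="top" else (185,160,250,250)
    globals()[n]=cv2.resize(f[y0:y1,x0:x1],(380,int(380*(y1-y0)/(x1-x0))),interpolation=cv2.INTER_CUBIC)
H=max(top.shape[0],side.shape[0]); P=lambda a:np.pad(a,((0,H-a.shape[0]),(0,0),(0,0)))
cv2.imwrite("pics/n5.png",np.hstack([P(top),P(side)])[:,:,::-1])
goto((.4697,.1105,.033),0)
```

```text
clk 18.2 j7 -0.54 tr [0.445 0.003 0.003] dr [ 0.     0.    -0.001] rows 2.1 jawyaw 0.0
```

View pics/n5.png

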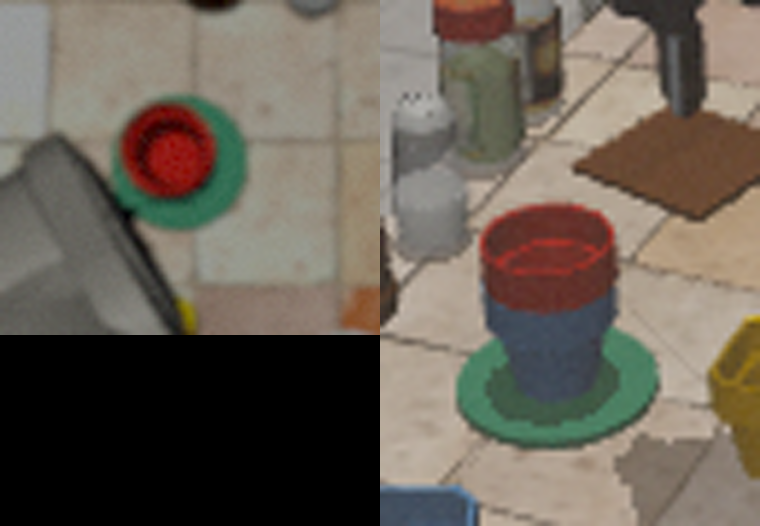

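>>> step_arm --dr '[[0, 0, 0], [0, 0, 0], [0, 0, 0], [0, 0, 0], [0, 0, 0], [0, 0, 0], [0, 0, 0], [0, 0, 0], [0, 0, 0], [0, 0, 0], [0, 0, 0]]' --translation '[[0.2, 0.003, 0.003], [0.4, 0.003, 0.003], [0.445, 0.003, 0.003], [0.445, 0.003, 0.003], [0.445, 0.003, 0.003], [0.445, 0.003, 0.003], [0.445, 0.003, 0.003], [0.445, 0.003, 0.003], [0.445, 0.003, 0.003], [0.445, 0.003, 0.003], [0.445, 0.003, 0.003]]' --grip '[-1, -1, -1, -1, -1, 1, 1, 1, 1, 1, 1]'

```text
clock: 19.55
position: [0.4705, 0.1107, 0.0342]
tool_rot: [1.211, 1.207, -1.208]
force: [-4.8, -1.5, 19.7]
opening: 0.691
```

Run:
```python
from h import *
o=bot.get_obs();print(o["position"],o["opening"],o["force"])
goto((.623,-.123,.16),0)
```

```text
[0.47054403 0.11067308 0.03420566] 0.6905533135769757 [-4.75109506 -1.46696448 19.70330801]
clk 19.6 j7 -0.73 tr [-0.418  0.51   0.779] dr [-0.     0.    -0.001] rows 4.9 jawyaw -0.0
```

>>> step_arm --dr '[[0, 0, 0], [0, 0, 0], [0, 0, 0], [0, 0, 0], [0, 0, 0], [0, 0, 0], [0, 0, 0], [0, 0, 0], [0, 0, 0], [0, 0, 0], [0, 0, 0], [0, 0, 0]]' --translation '[[-0.2, 0, 0], [-0.42, 0, 0], [-0.42, 0.1, 0.15], [-0.42, 0.22, 0.32], [-0.42, 0.34, 0.5], [-0.42, 0.51, 0.7], [-0.42, 0.51, 0.779], [-0.3, 0.51, 0.779], [-0.15, 0.51, 0.779], [-0.05, 0.51, 0.779], [-0.03, 0.51, 0.779], [-0.03, 0.51, 0.779]]' --grip '[1, 1, 1, 1, 1, 1, 1, 1, 1, 1, 1, 1]'

```text
clock: 21.05
position: [0.6231, -0.1231, 0.0427]
tool_rot: [1.21, 1.208, -1.209]
force: [0.7, 0.2, -0.3]
opening: 0.687
```

Run:
```python
from h import *
o=bot.get_obs();print(o["position"],o["opening"],o["force"])
goto((.623,-.123,.039),0)
```

```text
[ 0.62307081 -0.12312843  0.04270294] 0.6867876473382739 [ 0.70637609  0.22659499 -0.26235031]
clk 21.1 j7 -0.21 tr [ 0.012 -0.    -0.   ] dr [-0.  0. -0.] rows 0.1 jawyaw -0.0
```

>>> step_arm --dr '[[0, 0, 0], [0, 0, 0], [0, 0, 0], [0, 0, 0], [0, 0, 0], [0, 0, 0], [0, 0, 0], [-0.1, 0, 0], [-0.2, 0, 0], [-0.294, 0, 0], [-0.294, 0, 0], [-0.294, 0, 0]]' --translation '[[0.012, 0, 0], [0.012, 0, 0], [0.012, 0, 0], [0.012, 0, 0], [0.012, 0, 0], [-0.2, 0, 0], [-0.36, 0, 0], [-0.36, -0.05, 0.15], [-0.36, -0.094, 0.3], [-0.36, -0.094, 0.457], [-0.36, -0.094, 0.457], [-0.36, -0.094, 0.457]]' --grip '[1, 1, -1, -1, -1, -1, -1, -1, -1, -1, -1, -1]'

```text
clock: 22.55
position: [0.5944, -0.2597, 0.1496]
tool_rot: [0.864, 1.393, -0.863]
force: [0.3, 0.0, 0.3]
opening: 0.999
```

Run:
```python
from h import *
f=eyes.grab_frame("top")
for b,k in blobs(f,(22,150,90),(34,255,255),(240,140,310,200)): print("y",rect(b,.061))
o=bot.get_obs();print(o["position"],o["joint_positions"][6])
goto((.595,-.2602,.033),26.5)
```

```text
y (array([ 0.6214, -0.122 ]), np.float64(89.93686086283867), np.float64(0.06572747064063728), np.float64(0.06321083726936876))
[ 0.59464289 -0.25896564  0.14972145] 0.5018986655392416
clk 22.6 j7 0.50 tr [ 0.389 -0.001  0.004] dr [-0.001 -0.    -0.   ] rows 1.9 jawyaw 26.4
```

>>> step_arm --dr '[[0, 0, 0], [0, 0, 0], [0, 0, 0], [0, 0, 0], [0, 0, 0], [0, 0, 0], [0, 0, 0], [0, 0, 0], [0, 0, 0], [0, 0, 0], [0, 0, 0]]' --translation '[[0.2, 0.004, 0.007], [0.37, 0.004, 0.007], [0.389, 0.004, 0.007], [0.389, 0.004, 0.007], [0.389, 0.004, 0.007], [0.389, 0.004, 0.007], [0.389, 0.004, 0.007], [0.389, 0.004, 0.007], [0.389, 0.004, 0.007], [0.389, 0.004, 0.007], [0.389, 0.004, 0.007]]' --grip '[-1, -1, -1, -1, -1, 1, 1, 1, 1, 1, 1]'

```text
clock: 23.98
position: [0.5972, -0.2619, 0.0347]
tool_rot: [0.863, 1.391, -0.863]
force: [-3.0, 1.1, 13.4]
opening: 0.692
```

Run:
```python
from h import *
o=bot.get_obs();print(o["position"],o["opening"],o["force"])
goto((.623,-.123,.14),0)
```

```text
[ 0.59722614 -0.26185241  0.03467304] 0.691787830209479 [-3.01839809  1.13782321 13.37735039]
clk 24.0 j7 0.43 tr [-0.351  0.283 -0.376] dr [ 0.294  0.001 -0.001] rows 2.8 jawyaw 26.4
```

>>> step_arm --dr '[[0, 0, 0], [0, 0, 0], [0.1, 0, 0], [0.2, 0, 0], [0.294, 0, 0], [0.294, 0, 0], [0.294, 0, 0], [0.294, 0, 0], [0.294, 0, 0]]' --translation '[[-0.2, 0, 0], [-0.37, 0, 0], [-0.37, 0.1, -0.13], [-0.37, 0.2, -0.26], [-0.37, 0.283, -0.376], [-0.37, 0.283, -0.376], [-0.37, 0.283, -0.376], [-0.3, 0.283, -0.376], [-0.3, 0.283, -0.376]]' --grip '[1, 1, 1, 1, 1, 1, 1, 1, 1]'

```text
clock: 25.1
position: [0.6207, -0.1238, 0.1207]
tool_rot: [1.209, 1.211, -1.213]
force: [0.6, -0.3, -0.0]
opening: 0.69
```

Run:
```python
from h import *
f=eyes.grab_frame("side");cv2.imwrite("pics/s6.png",cv2.resize(f[130:220,190:290],None,fx=5,fy=5)[:,:,::-1])
o=bot.get_obs();print(o["position"],o["opening"],o["force"])
goto((.623,-.123,.0625),0)
```

```text
[ 0.62132318 -0.12356923  0.12170992] 0.6912762392493567 [0.5659359  0.63191053 0.04347955]
clk 25.1 j7 -0.16 tr [ 0.197  0.006 -0.002] dr [-0.001 -0.     0.001] rows 0.9 jawyaw -0.1
```

View pics/s6.png

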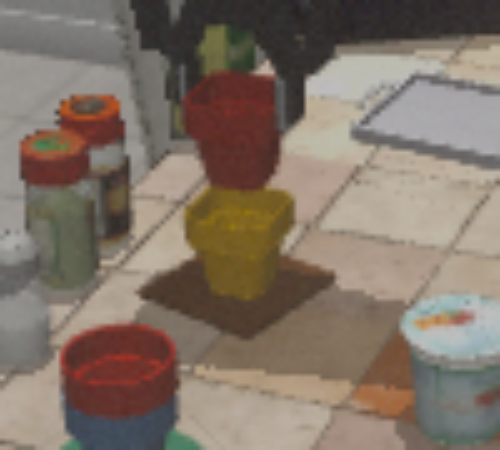

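>>> step_arm --dr '[[0, 0, 0], [0, 0, 0], [0, 0, 0], [0, 0, 0], [0, 0, 0], [0, 0, 0], [0, 0, 0], [0, 0, 0]]' --translation '[[0, 0.006, -0.001], [0.06, 0.006, -0.001], [0.1, 0.006, -0.001], [0.13, 0.006, -0.001], [0.16, 0.006, -0.001], [0.18, 0.006, -0.001], [0.197, 0.006, -0.001], [0.197, 0.006, -0.001]]' --grip '[1, 1, 1, 1, 1, 1, 1, 1]'

```text
clock: 26.15
position: [0.6239, -0.1224, 0.0637]
tool_rot: [1.209, 1.209, -1.21]
force: [0.3, -0.5, -0.3]
opening: 0.689
```

Run:
```python
from h import *
o=bot.get_obs();print(o["position"],o["opening"],o["force"],o["torque"])
```

```text
[ 0.62392003 -0.12238482  0.06366328] 0.6886227861456702 [ 0.32371229 -0.50388233 -0.32682911] [-0.00134221  0.01392187  0.00294935]
```

>>> step_arm --dr '[[0, 0, 0], [0, 0, 0], [0, 0, 0], [0, 0, 0], [0, 0, 0], [0, 0, 0], [0, 0, 0], [0, 0, 0], [0, 0, 0], [0, 0, 0], [0, 0, 0], [0, 0, 0]]' --translation '[[0.007, 0, 0], [0.012, 0, 0], [0.012, 0, 0], [0, 0, 0], [0, 0, 0], [0, 0, 0], [-0.2, 0, 0], [-0.4, 0, 0], [-0.4, 0, -0.2], [-0.4, 0, -0.4], [-0.4, 0, -0.6], [-0.4, 0, -0.8]]' --grip '[1, 1, 1, -1, -1, -1, -1, -1, -1, -1, -1, -1]'

```text
clock: 27.65
position: [0.624, 0.1193, 0.1839]
tool_rot: [1.21, 1.209, -1.21]
force: [0.3, 0.3, 1.1]
opening: 0.999
```

Run:
```python
from h import *
goto((.5715,.281,.15),22)
goto((.5715,.281,.15),0)
```

```text
clk 27.6 j7 -0.53 tr [ 0.113 -0.175 -0.539] dr [-0.245  0.    -0.   ] rows 2.8 jawyaw -0.0
clk 27.6 j7 -0.53 tr [ 0.113 -0.175 -0.539] dr [-0.001  0.    -0.   ] rows 2.8 jawyaw -0.0
```

>>> step_arm --dr '[[-0.1, 0, 0], [-0.2, 0, 0], [-0.245, 0, 0], [-0.245, 0, 0], [-0.245, 0, 0], [-0.245, 0, 0], [-0.245, 0, 0]]' --translation '[[0, -0.05, -0.2], [0, -0.1, -0.4], [0.1, -0.175, -0.539], [0.113, -0.175, -0.539], [0.113, -0.175, -0.539], [0.113, -0.175, -0.539], [0.113, -0.175, -0.539]]' --grip '[-1, -1, -1, -1, -1, -1, -1]'

```text
clock: 28.52
position: [0.5725, 0.2784, 0.1506]
tool_rot: [0.923, 1.366, -0.922]
force: [-0.6, 0.8, 0.5]
opening: 0.997
```

Run:
```python
from h import *
f=eyes.grab_frame("side");cv2.imwrite("pics/s7.png",cv2.resize(f[150:300,150:290],None,fx=4,fy=4)[:,:,::-1])
goto((.5715,.281,.034),22)
```

```text
clk 28.6 j7 -0.49 tr [ 0.388  0.    -0.009] dr [-0.001  0.    -0.   ] rows 1.9 jawyaw 21.9
```

View pics/s7.png

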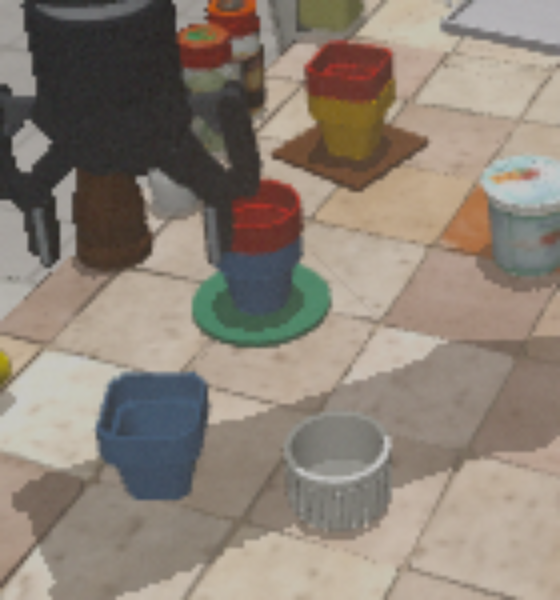

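>>> step_arm --dr '[[0, 0, 0], [0, 0, 0], [0, 0, 0], [0, 0, 0], [0, 0, 0], [0, 0, 0], [0, 0, 0], [0, 0, 0], [0, 0, 0], [0, 0, 0], [0, 0, 0]]' --translation '[[0.2, 0, -0.005], [0.37, 0, -0.005], [0.388, 0, -0.005], [0.388, 0, -0.005], [0.388, 0, -0.005], [0.388, 0, -0.005], [0.388, 0, -0.005], [0.388, 0, -0.005], [0.388, 0, -0.005], [0.388, 0, -0.005], [0.388, 0, -0.005]]' --grip '[-1, -1, -1, -1, -1, 1, 1, 1, 1, 1, 1]'

```text
clock: 29.95
position: [0.5719, 0.281, 0.0351]
tool_rot: [0.923, 1.366, -0.92]
force: [-1.3, -0.8, 12.7]
opening: 0.689
```

Run:
```python
from h import *
o=bot.get_obs();print(o["position"],o["opening"],o["force"])
goto((.6235,-.1225,.18),0)
```

```text
[0.57190533 0.28097014 0.03514742] 0.6889482859685127 [-1.27372596 -0.78776975 12.73048926]
clk 29.9 j7 -0.58 tr [-0.483 -0.344  1.311] dr [ 0.245 -0.    -0.001] rows 6.9 jawyaw 22.0
```

>>> step_arm --dr '[[0, 0, 0], [0, 0, 0], [0, 0, 0], [0.05, 0, 0], [0.1, 0, 0], [0.17, 0, 0], [0.245, 0, 0], [0.245, 0, 0], [0.245, 0, 0]]' --translation '[[-0.2, 0, 0], [-0.4, 0, 0], [-0.483, 0, 0], [-0.483, -0.05, 0.18], [-0.483, -0.1, 0.36], [-0.483, -0.14, 0.54], [-0.483, -0.19, 0.72], [-0.483, -0.23, 0.88], [-0.483, -0.26, 1]]' --grip '[1, 1, 1, 1, 1, 1, 1, 1, 1]'

```text
clock: 31.08
position: [0.6114, -0.0292, 0.179]
tool_rot: [1.211, 1.207, -1.211]
force: [0.7, 0.2, -1.5]
opening: 0.687
```

Run:
```python
from h import *
goto((.6235,-.1225,.145),0)
```

```text
clk 31.1 j7 -0.29 tr [0.114 0.041 0.311] dr [-0.001  0.    -0.   ] rows 1.6 jawyaw -0.1
```

>>> step_arm --dr '[[0, 0, 0], [0, 0, 0], [0, 0, 0], [0, 0, 0], [0, 0, 0], [0, 0, 0]]' --translation '[[0, 0.041, 0.15], [0, 0.041, 0.311], [0.1, 0.041, 0.311], [0.114, 0.041, 0.311], [0.114, 0.041, 0.311], [0.114, 0.041, 0.311]]' --grip '[1, 1, 1, 1, 1, 1]'

```text
clock: 31.82
position: [0.6242, -0.1192, 0.1455]
tool_rot: [1.209, 1.208, -1.208]
force: [-0.2, -0.7, -0.9]
opening: 0.687
```

Run:
```python
from h import *
goto((.6235,-.1225,.0865),0)
```

```text
clk 31.8 j7 -0.15 tr [ 0.197 -0.003  0.011] dr [ 0.     0.    -0.001] rows 0.9 jawyaw 0.0
```

>>> step_arm --dr '[[0, 0, 0], [0, 0, 0], [0, 0, 0]]' --translation '[[0.04, -0.003, 0.003], [0.06, -0.003, 0.003], [0.06, -0.003, 0.003]]' --grip '[1, 1, 1]'

```text
clock: 32.2
position: [0.6223, -0.1208, 0.1256]
tool_rot: [1.209, 1.21, -1.21]
force: [0.1, -0.1, -1.3]
opening: 0.69
```

Run:
```python
from h import *
o=bot.get_obs();print(o["position"],o["opening"],o["force"])
goto((.6235,-.1225,.0865),0)
```

```text
[ 0.62229215 -0.12079808  0.1255901 ] 0.6903486502858791 [ 0.07756081 -0.14959357 -1.31330212]
clk 32.2 j7 -0.16 tr [0.13  0.004 0.006] dr [-0.    -0.     0.001] rows 0.6 jawyaw -0.0
```

>>> step_arm --dr '[[0, 0, 0], [0, 0, 0], [0, 0, 0], [0, 0, 0], [0, 0, 0], [0, 0, 0], [0, 0, 0], [0, 0, 0]]' --translation '[[0, 0.004, 0.004], [0.03, 0.004, 0.004], [0.06, 0.004, 0.004], [0.08, 0.004, 0.004], [0.1, 0.004, 0.004], [0.12, 0.004, 0.004], [0.128, 0.004, 0.004], [0.128, 0.004, 0.004]]' --grip '[1, 1, 1, 1, 1, 1, 1, 1]'

```text
clock: 33.2
position: [0.6239, -0.1221, 0.0878]
tool_rot: [1.21, 1.209, -1.21]
force: [0.6, -0.3, -1.4]
opening: 0.686
```

Run:
```python
from h import *
o=bot.get_obs();print(o["position"],o["opening"],o["force"],o["torque"])
```

```text
[ 0.62386885 -0.12206817  0.08783471] 0.6861981847746326 [ 0.57010678 -0.32060862 -1.4354764 ] [ 0.01746569  0.03644862 -0.00235841]
```

>>> step_arm --dr '[[0, 0, 0], [0, 0, 0], [0, 0, 0], [0, 0, 0], [0, 0, 0], [0, 0, 0], [0, 0, 0], [0, 0, 0], [0, 0, 0], [0, 0, 0], [0, 0, 0], [0, 0, 0]]' --translation '[[0.007, 0, 0], [0.014, 0, 0], [0.017, 0, 0], [0.017, 0, 0], [0.01, 0, 0], [0.01, 0, 0], [0.01, 0, 0], [-0.2, 0, 0], [-0.33, 0, 0], [-0.33, -0.1, -0.15], [-0.33, -0.15, -0.35], [-0.33, -0.2, -0.5]]' --grip '[1, 1, 1, 1, -1, -1, -1, -1, -1, -1, -1, -1]'

```text
clock: 34.7
position: [0.5632, 0.0302, 0.1871]
tool_rot: [1.209, 1.209, -1.208]
force: [0.9, 0.7, -0.3]
opening: 0.997
```

Run:
```python
from h import *
s=eyes.grab_frame("side");t=eyes.grab_frame("top")
a=cv2.resize(s[140:290,170:320],(400,400));b=cv2.resize(t[115:265,125:275],(400,400),interpolation=cv2.INTER_CUBIC)
cv2.imwrite("pics/n8.png",np.hstack([a,b])[:,:,::-1])
goto((.4615,.2515,.13),0)
```

```text
clk 34.8 j7 -0.38 tr [ 0.192 -0.332 -0.729] dr [ 0.004 -0.001 -0.   ] rows 4.0 jawyaw 0.4
```

View pics/n8.png

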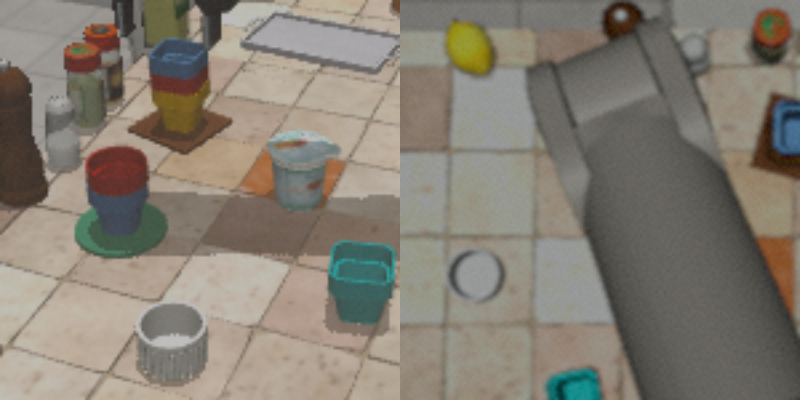

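>>> step_arm --dr '[[0, 0, 0], [0, 0, 0], [0, 0, 0], [0, 0, 0], [0, 0, 0], [0, 0, 0], [0, 0, 0]]' --translation '[[0, -0.08, -0.19], [0, -0.16, -0.38], [0, -0.25, -0.56], [0.1, -0.332, -0.729], [0.192, -0.332, -0.729], [0.192, -0.332, -0.729], [0.192, -0.332, -0.729]]' --grip '[-1, -1, -1, -1, -1, -1, -1]'

```text
clock: 35.67
position: [0.4652, 0.2462, 0.1301]
tool_rot: [1.211, 1.208, -1.21]
force: [0.2, 0.4, -0.2]
opening: 1.005
```

Run:
```python
from h import *
goto((.4615,.2515,.016),0)
f=eyes.grab_frame("side");cv2.imwrite("pics/s9.png",cv2.resize(f[180:300,170:290],None,fx=4,fy=4)[:,:,::-1])
```

```text
clk 35.7 j7 -0.90 tr [ 0.38  -0.013 -0.018] dr [-0.001 -0.    -0.   ] rows 1.8 jawyaw -0.1
```

View pics/s9.png

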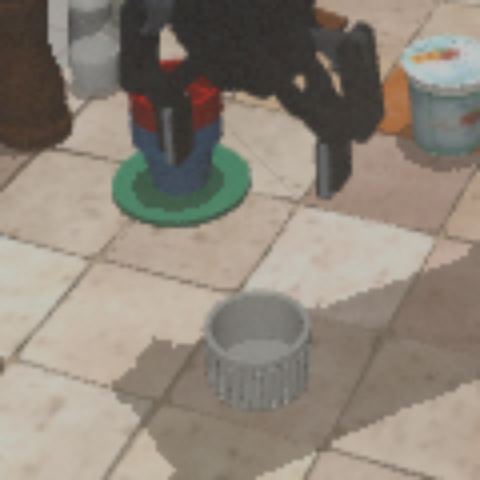

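>>> step_arm --dr '[[0, 0, 0], [0, 0, 0], [0, 0, 0], [0, 0, 0]]' --translation '[[0.08, -0.005, -0.005], [0.15, -0.005, -0.005], [0.15, -0.005, -0.005], [0.15, -0.005, -0.005]]' --grip '[-1, -1, -1, -1]'

```text
clock: 36.22
position: [0.4638, 0.2482, 0.0856]
tool_rot: [1.211, 1.208, -1.209]
force: [0.0, -0.6, -0.6]
opening: 1.0
```

Run:
```python
from h import *
goto((.4615,.2515,.016),0)
```

```text
clk 36.2 j7 -0.96 tr [ 0.232 -0.008 -0.011] dr [-0.001 -0.    -0.001] rows 1.1 jawyaw -0.1
```

>>> step_arm --dr '[[0, 0, 0], [0, 0, 0], [0, 0, 0], [0, 0, 0], [0, 0, 0], [0, 0, 0], [0, 0, 0], [0, 0, 0], [0, 0, 0], [0, 0, 0], [0, 0, 0], [0, 0, 0]]' --translation '[[0, -0.008, -0.011], [0.1, -0.008, -0.011], [0.2, -0.008, -0.011], [0.232, -0.008, -0.011], [0.232, -0.008, -0.011], [0.232, -0.008, -0.011], [0.232, -0.008, -0.011], [0.232, -0.008, -0.011], [0.232, -0.008, -0.011], [0.232, -0.008, -0.011], [0.232, -0.008, -0.011], [0.232, -0.008, -0.011]]' --grip '[-1, -1, -1, -1, -1, -1, 1, 1, 1, 1, 1, 1]'

```text
clock: 37.72
position: [0.4613, 0.2517, 0.016]
tool_rot: [1.211, 1.208, -1.208]
force: [-1.9, -3.7, 18.5]
opening: 0.735
```

Run:
```python
from h import *
o=bot.get_obs();print(o["position"],o["opening"],o["force"])
goto((.527,-.411,.20),0)
```

```text
[0.4612595  0.2516902  0.01601867] 0.7349334061266031 [-1.94743895 -3.65567808 18.48951264]
clk 37.7 j7 -1.06 tr [-0.613  0.221  2.209] dr [-0.    -0.    -0.001] rows 11.1 jawyaw -0.0
```

>>> step_arm --dr '[[0, 0, 0], [0, 0, 0], [0, 0, 0], [0, 0, 0], [0, 0, 0], [0, 0, 0], [0, 0, 0], [0, 0, 0], [0, 0, 0]]' --translation '[[-0.2, 0, 0], [-0.4, 0, 0], [-0.6, 0, 0.1], [-0.6, 0.04, 0.25], [-0.6, 0.08, 0.4], [-0.6, 0.13, 0.55], [-0.6, 0.13, 0.7], [-0.6, 0.13, 0.85], [-0.6, 0.13, 1]]' --grip '[1, 1, 1, 1, 1, 1, 1, 1, 1]'

```text
clock: 38.85
position: [0.4992, -0.0501, 0.1951]
tool_rot: [1.21, 1.208, -1.209]
force: [0.2, 0.3, -1.4]
opening: 0.735
```

>>> step_arm --dr '[[0, 0, 0], [0, 0, 0], [0, 0, 0], [0, 0, 0], [0, 0, 0], [0, 0, 0], [0, 0, 0]]' --translation '[[0, 0, 0.16], [0, 0, 0.32], [0, 0, 0.48], [0, 0, 0.64], [0, 0, 0.8], [0, 0, 0.9], [0, 0, 0.9]]' --grip '[1, 1, 1, 1, 1, 1, 1]'

```text
clock: 39.72
position: [0.4985, -0.321, 0.1946]
tool_rot: [1.212, 1.207, -1.212]
force: [0.5, 1.5, -1.8]
opening: 0.733
```

Run:
```python
from h import *
o=bot.get_obs();print(o["position"],o["opening"],o["force"])
goto((.50,-.407,.12),0)
s=eyes.grab_frame("side");cv2.imwrite("pics/s10.png",cv2.resize(s[80:230,170:370],None,fx=3.5,fy=3.5)[:,:,::-1])
```

```text
[ 0.49847957 -0.32098048  0.19461162] 0.7325912348277782 [ 0.52857859  1.4721585  -1.82569617]
clk 39.7 j7 0.30 tr [0.249 0.006 0.287] dr [-0.003  0.     0.   ] rows 1.8 jawyaw -0.2
```

View pics/s10.png

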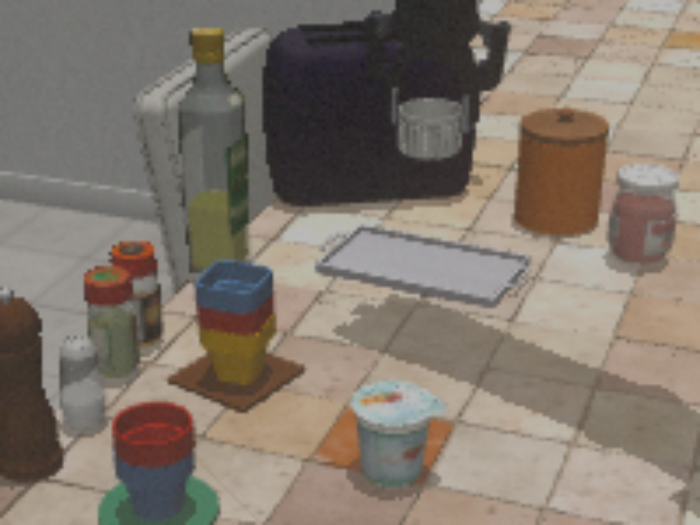

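>>> step_arm --dr '[[0, 0, 0], [0, 0, 0], [0, 0, 0], [0, 0, 0], [0, 0, 0], [0, 0, 0], [0, 0, 0], [0, 0, 0], [0, 0, 0], [0, 0, 0]]' --translation '[[0, 0, 0.15], [0, 0, 0.287], [0.12, 0, 0.287], [0.24, 0, 0.287], [0.35, 0, 0.287], [0.45, 0, 0.287], [0.52, 0, 0.287], [0.55, 0, 0.287], [0.56, 0, 0.287], [0.56, 0, 0.287]]' --grip '[1, 1, 1, 1, 1, 1, 1, 1, 1, 1]'

```text
clock: 41.02
position: [0.4997, -0.4048, 0.0274]
tool_rot: [1.209, 1.208, -1.209]
force: [0.6, -0.6, -1.3]
opening: 0.731
```

Run:
```python
from h import *
o=bot.get_obs();print(o["position"],o["opening"],o["force"])
goto((.50,-.407,.0215),0)
```

```text
[ 0.49968363 -0.40481389  0.02743774] 0.7308683167044934 [ 0.63169482 -0.63806017 -1.30381077]
clk 41.0 j7 0.34 tr [0.02  0.001 0.007] dr [-0.  0. -0.] rows 0.1 jawyaw -0.0
```

Lower, release, raise and withdraw toward the base side.

>>> step_arm --dr '[[0, 0, 0], [0, 0, 0], [0, 0, 0], [0, 0, 0], [0, 0, 0], [0, 0, 0], [0, 0, 0], [0, 0, 0], [0, 0, 0], [0, 0, 0], [0, 0, 0], [0, 0, 0]]' --translation '[[0.01, 0, 0], [0.021, 0, 0], [0.021, 0, 0], [0.021, 0, 0], [0.015, 0, 0], [0.015, 0, 0], [0.015, 0, 0], [-0.2, 0, 0], [-0.4, 0, 0], [-0.55, 0, 0], [-0.65, -0.1, 0], [-0.65, -0.2, 0]]' --grip '[1, 1, 1, 1, -1, -1, -1, -1, -1, -1, -1, -1]'

```text
clock: 42.52
position: [0.4396, -0.4051, 0.2242]
tool_rot: [1.209, 1.205, -1.208]
force: [-0.3, -1.3, -0.4]
opening: 0.998
```

>>> step_arm --dr '[[0, 0, 0], [0, 0, 0], [0, 0, 0], [0, 0, 0], [0, 0, 0], [0, 0, 0], [0, 0, 0], [0, 0, 0]]' --translation '[[0, -0.2, 0.1], [0, -0.4, 0.2], [0, -0.6, 0.35], [0, -0.8, 0.5], [0, -0.8, 0.6], [0, -0.8, 0.6], [0, -0.8, 0.6], [0, -0.8, 0.6]]' --grip '[-1, -1, -1, -1, -1, -1, -1, -1]'

```text
clock: 43.52
position: [0.2003, -0.5836, 0.2218]
tool_rot: [1.208, 1.21, -1.208]
force: [0.1, 1.1, 0.1]
opening: 1.002
```

Run:
```python
from h import *
s=eyes.grab_frame("side");t=eyes.grab_frame("top")
a=cv2.resize(s[110:260,190:340],(400,400));b=cv2.resize(t[115:265,185:395],(400,286),interpolation=cv2.INTER_CUBIC)
cv2.imwrite("pics/f11.png",np.hstack([a,np.pad(b,((0,114),(0,0),(0,0)))])[:,:,::-1])
print(rect(blobs(t,(100,110,50),(125,255,255),(240,140,310,200))[0][0],.105))
o=bot.get_obs();print(o["position"],o["force"])
```

```text
(array([ 0.6207, -0.1199]), np.float64(89.9396106160005), np.float64(0.06125042344011339), np.float64(0.058083844803491845))
[ 0.20013076 -0.58382245  0.22191325] [-0.30100662 -0.02643335 -0.35460239]
```

View pics/f11.png

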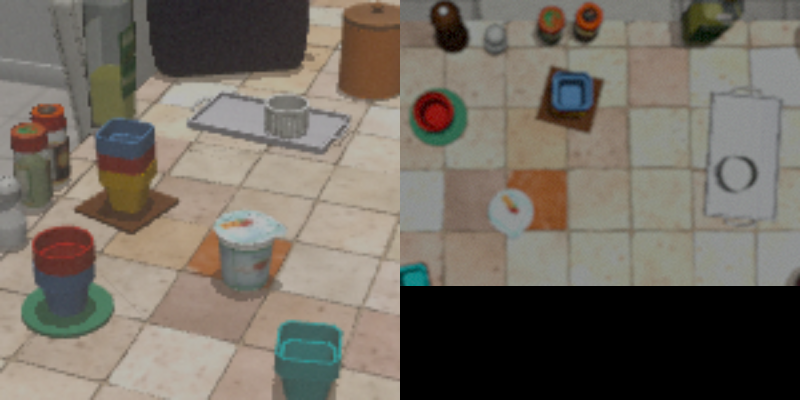

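Run:
```python
from h import *
s=eyes.grab_frame("side"); i=eyes.camera_info("side"); W=np.linalg.inv(i["pose"])
def top(pts):
    p=(W@np.c_[pts,np.ones(len(pts))].T)[:3]; q=i["K"]@p; return (q[1]/q[2]).min(),(q[0]/q[2]).mean()
a=np.linspace(0,2*np.pi,60)
for n,c,z0,sq,lo,hi,roi in(("sq",(.6225,-.122),.110,1,(100,80,40),(125,255,255),(215,140,260,180)),("rd",(.5955,.099),.088,0,(0,120,40),(8,255,255),(195,190,230,215))):
    r=.030/np.maximum(abs(np.cos(a)),abs(np.sin(a))) if sq else .0325
    for z in(z0,z0+.005,z0+.01): print(n,z,top(np.c_[c[0]+r*np.cos(a),c[1]+r*np.sin(a),a*0+z]))
    for b,k in blobs(s,lo,hi,roi): print("seen",k[:,1].min(),(k[:,0].min()+k[:,0].max())/2)
```

```text
sq 0.11 (np.float64(152.9263182092359), np.float64(237.13748243154217))
sq 0.115 (np.float64(151.54755948033775), np.float64(237.07010488867755))
sq 0.12 (np.float64(150.16294514709782), np.float64(237.00243325212685))
seen 157.125 237.75
rd 0.088 (np.float64(193.44465553252581), np.float64(213.64001905256467))
rd 0.093 (np.float64(191.9333144149544), np.float64(213.5014135487457))
rd 0.09799999999999999 (np.float64(190.41446745725978), np.float64(213.36210028132516))
seen 194.625 213.25
```

```bash
python3 -c "
from rig import bot,close_job
print(bot.get_obs()['clock']); print(close_job())"
```

```text
43.675
the job is handed in; nothing more can be done
None
```

I put all five pots and the one ramekin away, and handed the job in at 43.7 s of the 208 s allowed. In this start `round_2` and one ramekin were absent.

- **Round pots:** blue then red, nested on the green coaster.
- **Square pots:** yellow, red, then blue, nested on the wooden coaster. I first set the yellow one aside on the worktop so the two could be swapped.
- **Ramekin:** upright on the tray floor, about 27 mm from the tray's centre.
- **Left alone:** I did not touch the tub, the salt shaker or the turquoise look-alike. In the last pictures they look to be in their starting places.

**Last checks:**
- **Pictures:** both stacks look upright and fully nested. The blue square pot on top is within about 4 mm of the coaster's centre.
- **Gripper:** it is open and clear of everything.
- **Rim height, side view:** this check disagreed. The top rims showed 1 px (round) and 4 px (square) lower than predicted. A pot not pushed home would sit higher than predicted, so I put this down to the edge of my colour mask. I did not look into it further.

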